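# Make up two goldsmith's job kits

### The job

Make up the two job kits from the stock on the bench: in the white tray the bangle on the ring outline, the gold-wire spool on the gold disc and the amber flux jar on the green disc; in the black tray the silver-wire spool on the silver disc and the steel dapping block on the square outline. Set each piece upright and centred on its mark, flat on the tray's floor, and leave the copper-wire spool, the glass beaker and the ring box standing where they are.

Things in the scene. Friction and masses are not known exactly. Their poses are not given: they have to be found in the camera images.
- bangle: Plain gold-coloured bangle (ring) lying flat: outer diameter 60 mm, inner diameter 53 mm, 20 mm tall, about 45 g. Origin: centre of its underside, z up. Belongs on the gold ring outline of the white tray.
- gold_spool: Black spool wound with gold-coloured wire, a gold disc on its top face; two round black plastic flanges 44 mm in diameter, height 36 mm. It stands upright on a flange. Origin: centre of its underside, z up along its axis. About 120 g. Belongs on the gold full disc of the white tray.
- flux_jar: Closed amber glass jar with a green cap, round, 36 mm in diameter, 50 mm tall with the cap, about 90 g, upright. Origin: centre of its underside, z up. Belongs on the green disc of the white tray.
- silver_spool: Black spool wound with silver-coloured wire, a silver disc on its top face; two round black plastic flanges 44 mm in diameter, height 36 mm. It stands upright on a flange. Origin: centre of its underside, z up along its axis. About 120 g. Belongs on the silver full disc of the black tray.
- dapping_block: Steel dapping block, a 38 mm cube with dark round dimples, about 400 g. Origin: centre of its underside, axes square to its faces, z up. Belongs on the silver square outline of the black tray.
- copper_spool: Black spool wound with reddish copper wire, a copper disc on its top face; two round black plastic flanges 44 mm in diameter, height 36 mm. It stands upright on a flange. Origin: centre of its underside, z up along its axis. Not wanted: to be left where it stands.
- beaker: Small empty clear glass beaker, rim diameter 48 mm, 60 mm tall, upright; origin: centre of its underside. Not wanted: to be left where it stands.
- ring_box: Dark red closed ring box, 46 x 46 x 40 mm; origin: centre of its underside. Not wanted: to be left where it stands.
- white_tray: White kit tray, fixed to the bench, 244 (x) x 84 (y) mm, floor top at z = 4 mm, rims and dividers 4 mm thick with tops at z = 10 mm. Three bays of 76 x 76 mm in a row along its x axis, centres at x = -80, 0 and +80 mm, y = 0: a gold ring outline (for the bangle) at x = -80, a gold full disc (gold-wire spool) at x = 0, a green disc (flux jar) at x = +80. Origin: centre of its underside on the bench, z up.
- black_tray: Black kit tray, fixed to the bench, 164 (x) x 84 (y) mm, floor top at z = 4 mm, rims and dividers 4 mm thick with tops at z = 10 mm. Two bays of 76 x 76 mm in a row along its x axis, centres at x = -40 and +40 mm, y = 0: a silver full disc (silver-wire spool) at x = -40, a silver square outline (dapping block) at x = +40. Origin: centre of its underside on the bench, z up.
Things that resemble listed ones, but are neither listed nor needed, are in the scene too. Leave any purple or turquoise look-alike of the dapping_block alone.

How it is judged:
By the outcome, as a careful person would: the job done as asked, in the order asked, and still so for the second after the job is handed in, with the robot touching nothing.
It also fails if it takes over 128 s, if anything falls off the work surface, if the arm or the gripper's body presses on something with over 40 N, if the wrist force passes 120 N, or if a joint passes its speed limit or range.

### The arm

A 6-joint arm with a two-finger parallel gripper is mounted at the origin on the work surface. World frame = base frame: x ahead of the robot, y to its left, z up, the work surface at z = 0. Lengths are in mm, angles in rad, forces in N, time in s.
With the tool pointing down it reaches from about 300 to 775 mm from the base axis. Payload 14.6 kg.
Tool frame: the origin (TCP) lies where the fingers leave the gripper's body, on its centre line; the fingertips stand 97 mm ahead of it and the grasp point (between the pads) lies 78 mm ahead of it (arm.tip_reach is the distance from the TCP to the fingertips, in mm); z points along the fingers, y is the direction in which the jaws open and shut (so a half turn about z gives the same grasp; the last joint's range is limited). The gripper opens to 94 mm and grips with 3 to 60 N. Pads are 16 mm wide; open, the fingers measure 119 mm over their backs; the gripper's body (75 mm by 177 mm) begins 78 mm behind the grasp point.
Start: joints at [1.228, 0.3, 1.521, -0, 1.321, -0.067], TCP at [149.772, 529.205, 302.646] pointing down, gripper open.
Joint ranges: [-3.03, 3.03], [-0.79, 2.21], [0.23, 2.52], [-1.04, 4.18], [0, 3.07], [-2.55, 2.55]. Speed limits (rad/s): [2.22, 2.22, 2.57, 3.14, 3.14, 3.14].

### API

Orientations are given as a unit quaternion [w, x, y, z].
In Python, from plant import arm gives the robot as it stands.
- The arm moves only by the tool play_rows, never from a script. Its argument "moves" is a list that holds one entry, the list of rows, each a list of 7 numbers: the turn, a rotation vector about the world's x, y, z as a fraction of full scale, then the shift along the world's x, y, z as a fraction of full scale, then the closure, from -1 (fully open) to 1 (shut). In form: [[[ax, ay, az, x, y, z, fingers], ...]]. A call has 1 to 20 rows; each row shifts and turns the pose as measured when the row begins; what a row does not reach is not made up. Full scale, the value 1, is 1000 mm for a shift and 45 degrees for a turn. A row lasts 1/8 s, in which the tool goes at most 62.5 mm and 10.7 degrees, less where a joint would pass 70% of its speed; a pose out of reach is approached as far as the arm can. A call with a number of a shift or a turn outside -1 to 1 is refused whole. A call with a gripper value outside its range is refused whole. The fingers move at their own pace and stop on an object; the grip force is fixed at half the most. Time passes only in rows, so rows that do not move let the fingers close. It gives the time, the measured TCP pose, the force and the opening at its end, in the units of the state.
- arm.observe(): the state, without advancing time (a new reading comes with each control period).
- arm.capture(name): name is "scene" or "top" or "wrist"; returns a dict with "color" (480x640x3 uint8, red, green, blue), "mtx" (3x3 intrinsics, pixels), "world_from_camera" (4x4, takes a point from camera to world coordinates). Camera axes: x right, y up, looking along -z (the intrinsics and any distortion apply to the point x, -y, -z); pixel columns grow to the right and rows downward; lengths in mm; the calibration is good to about 2 mm. A picture is of the moment at which its call begins. There is no depth.
- arm.sign_off(): hands the job in, once; it reports no verdict.
Trained networks look in a picture, given as the dict that the camera call returned (one of the last four; its "shot" number tells which), for a name from the list of things; names that differ only in an ending like _2 or _b are one class to them, and where a whole thing is asked for, a point or a joint stands for the part that bears it (a point fixed in the world has none). Each returns a list of dicts, best first, with "score" (0 to 1); they miss things now and then, are a little off and sometimes report something else, mostly with a low value. They report only what shows in the picture. A call takes as long as a camera call. They do not tell look-alikes from the thing itself.
- arm.silhouettes(name, picture): "region" (480x640 bool, what is visible of it) and "position" ([column, row] in pixels, amid what is visible of it).
The state is a dict: "time": time; "q": joint angles; "joint_velocities": joint speeds; "tau": joint torques, N m; "eef_pos": TCP position; "orientation": TCP orientation; "force": force on the tool from outside, world axes, zero at the start; "torque": the same for the moment, N m; "width": opening from 0.0 (shut) to 1.0 (fully open).
Only numpy, scipy, OpenCV 4.12 (cv2) and the standard library are available. Lean on these libraries where they do the work, as an engineer would, in place of code of your own. Each camera call takes 0.05 s, during which the arm holds its last target. There are 200 camera calls.

## Working session

There is one attempt and no reset: what is moved stays moved. The work goes in short steps, Python scripts to look and compute and a tool call to move; the robot and the scene stay as the last step left them, time stands still between calls to the robot, and variables do not carry over. Pictures are saved under pics/ and viewed, about 12 in all and at most 16, crops included, and the job is handed in when it is done.

Besides the shell and the picture viewer there is one more tool, called after ">>>" by a JSON object that holds its "api" and its "payload". play_rows: Moves the arm, as the interface text tells. Its arguments: {"type":"object","properties":{"moves":{"type":"array","items":{"type":"array","items":{"type":"array","items":{"type":"number","minimum":-1,"maximum":1}}}}},"required":["moves"]}

```bash
mkdir -p pics
python3 - <<'E'
from plant import arm
import cv2,numpy as np
print(arm.observe())
for n in ("scene","top"):
    p=arm.capture(n); cv2.imwrite(f"pics/{n}0.png",p["color"][:,:,::-1]); print(n,p["mtx"].tolist(),np.round(p["world_from_camera"],3).tolist(),[k for k in p])
E
```

```text
{'time': 0.0, 'q': array([ 1.22841629e+00,  3.00463090e-01,  1.52157519e+00,  2.40108081e-05,
        1.32068818e+00, -6.66479877e-02]), 'joint_velocities': array([ 0.0006617 ,  0.00175427, -0.00107419, -0.00033667, -0.00139357,
       -0.00038632]), 'tau': array([-2.26513730e-03, -5.31800616e+01, -3.52731764e+01,  7.07883853e-02,
        2.44493445e-02, -5.24157784e-06]), 'eef_pos': array([149.71309323, 529.07858821, 302.09314903]), 'orientation': array([-1.26521716e-04,  1.37432632e-01,  9.90510954e-01, -5.52730650e-04]), 'force': array([ 0.01445829, -0.13709595, -0.46008203]), 'torque': array([ 0.01131615, -0.00390564,  0.00404683]), 'width': 0.9998001766157831}
scene [[540.4771896653347, 0.0, 313.8797729493916], [0.0, 540.4771896653347, 236.45054185789132], [0.0, 0.0, 1.0]] [[-0.71, -0.597, 0.375, 927.706], [0.705, -0.605, 0.371, 389.968], [0.005, 0.528, 0.849, 950.596], [0.0, 0.0, 0.0, 1.0]] ['color', 'mtx', 'world_from_camera', 'shot']
top [[479.66850944186166, 0.0, 316.4150877289913], [0.0, 479.66850944186166, 236.47573820922483], [0.0, 0.0, 1.0]] [[-0.024, 0.992, -0.121, 418.855], [-0.999, -0.022, 0.024, 2.312], [0.021, 0.121, 0.992, 783.999], [0.0, 0.0, 0.0, 1.0]] ['color', 'mtx', 'world_from_camera', 'shot']
```

View pics/top0.png

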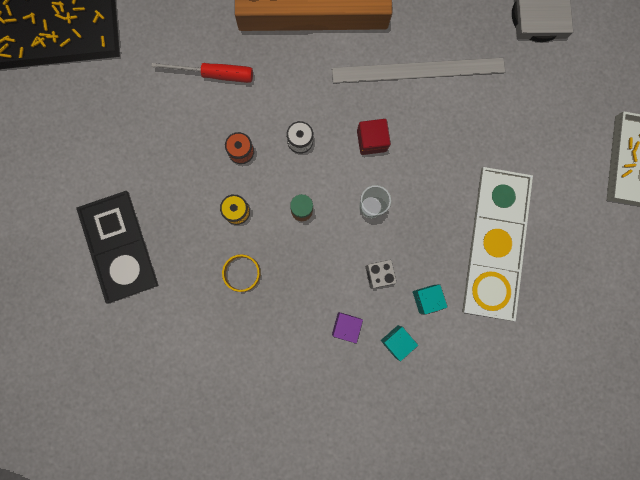

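View pics/scene0.png

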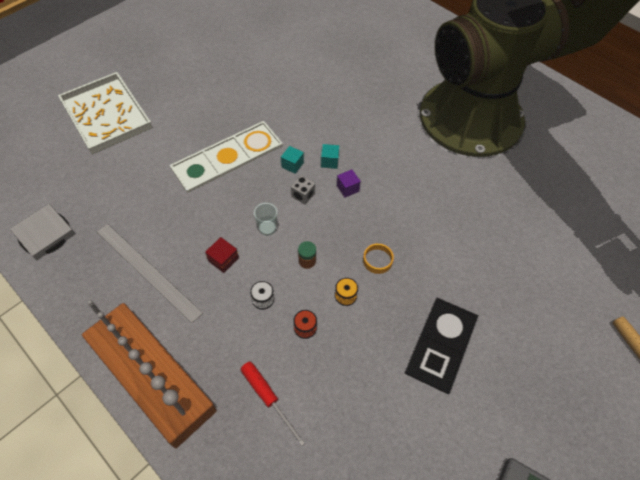

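The top view shows the black tray at (118,247) and the white tray at (498,243). The bangle is at (241,273), gold spool (234,208), jar (302,207), silver spool (300,136) and steel block (381,275). The scene view agrees, and the turquoise and purple cubes sit near the block. Next I fit each model to its silhouette in both views.

```bash
cat > h.py <<'E'
from plant import arm
import cv2,numpy as np
from scipy.optimize import minimize
def cyl(d,h,z=0):
    t=np.linspace(0,2*np.pi,48,endpoint=False); c=np.c_[np.cos(t),np.sin(t)]*d/2
    return np.r_[np.c_[c,np.full(48,z)],np.c_[c,np.full(48,z+h)]]
def box(a,b,h): return np.array([[x*a/2,y*b/2,z] for x in(-1,1) for y in(-1,1) for z in(0,h)],float)
M=dict(bangle=cyl(60,20),gold_spool=cyl(44,36),flux_jar=cyl(36,50),silver_spool=cyl(44,36),copper_spool=cyl(44,36),
 dapping_block=box(38,38,38),white_tray=box(244,84,10),black_tray=box(164,84,10),ring_box=box(46,46,40),beaker=cyl(48,60))
def proj(p,P):
    W=np.linalg.inv(p["world_from_camera"]); c=P@W[:3,:3].T+W[:3,3]; c=c*[1,-1,-1]
    u=c@p["mtx"].T; return u[:,:2]/u[:,2:]
def unproj(p,uv,z):
    T=p["world_from_camera"]; d=np.linalg.inv(p["mtx"])@[uv[0],uv[1],1]; d=T[:3,:3]@(d*[1,-1,-1]); o=T[:3,3]
    return (o+d*(z-o[2])/d[2])
def place(n,x,y,a,z=0):
    c,s=np.cos(a),np.sin(a); return M[n]@np.array([[c,s,0],[-s,c,0],[0,0,1]])+[x,y,z]
def hullmask(r):
    cs,_=cv2.findContours(r.astype(np.uint8),cv2.RETR_EXTERNAL,cv2.CHAIN_APPROX_NONE)
    return cv2.convexHull(max(cs,key=cv2.contourArea))[:,0,:].astype(float)
def fit(n,p,hull,x0,yaw=True,z=0):
    """match hull of the model with hull of the region: soft IoU by 16x supersampled raster"""
    lo=hull.min(0)-15; S=8; sz=((hull.max(0)+15-lo)*S).astype(int)
    def ras(h):
        m=np.zeros(sz[::-1],np.uint8); cv2.fillConvexPoly(m,np.round((h-lo)*S).astype(np.int32),1); return m
    cen=hull.mean(0); h=hull.copy(); h+=0.5*(h-cen)/np.linalg.norm(h-cen,axis=1)[:,None]
    R=ras(h)
    def f(v):
        q=cv2.convexHull(proj(p,place(n,v[0],v[1],v[2]/50 if yaw else 0,z)).astype(np.float32))[:,0]
        m=ras(q); return 1-(R&m).sum()/(R|m).sum()
    best=None
    for a in (np.arange(0,np.pi,np.pi/6) if yaw else [0]):
        s=np.array([x0[0],x0[1],a*50])
        if not yaw: s=s[:2]
        sim=np.r_[[s],s+10*np.eye(len(s))]
        r=minimize(f,s,method="Nelder-Mead",options=dict(initial_simplex=sim,xatol=.05,fatol=1e-5))
        if best is None or r.fun<best.fun: best=r
    v=best.x; return np.round([v[0],v[1],(v[2]/50 if yaw else 0)],3),round(1-best.fun,3)
YAW=("dapping_block","white_tray","black_tray","ring_box")
def locate(n,p,z=0,near=None):
    out=[]
    for s in arm.silhouettes(n,p)[:4]:
        h=hullmask(s["region"]); x0=unproj(p,s["position"],M[n][:,2].max()/2+z)
        out.append((round(s["score"],2),np.round(s["position"]).tolist(),*fit(n,p,h,x0,n in YAW,z)))
    return out
E
python3 - <<'E'
from h import *
for c in("top","scene"):
    p=arm.capture(c)
    for n in M:
        for o in locate(n,p): print(c,n,*o)
E
```

```text
top bangle 0.72 [228.0, 266.0] [458.151 105.672   0.   ] 0.412
top bangle 0.61 [500.0, 242.0] [ 408.541 -285.539    0.   ] 0.156
top gold_spool 0.7 [236.0, 213.0] [557.968 115.018   0.   ] 0.958
top flux_jar 0.85 [301.0, 208.0] [558.384   7.709   0.   ] 0.831
top silver_spool 0.7 [237.0, 150.0] [660.761 106.924   0.   ] 0.957
top silver_spool 0.62 [301.0, 135.0] [678.882   8.047   0.   ] 0.966
top copper_spool 0.85 [240.0, 150.0] [660.842 106.809   0.   ] 0.952
top dapping_block 0.95 [399.0, 341.0] [ 341.887 -140.655    0.762] 0.938
top dapping_block 0.86 [380.0, 273.0] [ 449.723 -116.059    1.745] 0.926
top dapping_block 0.7 [426.0, 298.0] [ 409.032 -192.089    1.821] 0.927
top dapping_block 0.62 [304.0, 212.0] [5.59628e+02 7.32400e+00 1.02000e-01] 0.758
top white_tray 0.78 [499.0, 246.0] [ 497.211 -314.774    2.946] 0.983
top black_tray 0.69 [116.0, 247.0] [5.04965e+02 3.06872e+02 3.20000e-01] 0.983
top beaker 0.97 [375.0, 197.0] [ 560.902 -106.747    0.   ] 0.799
top beaker 0.24 [118.0, 248.0] [503.339 305.931   0.   ] 0.218
scene bangle 0.84 [380.0, 252.0] [458.526 104.352   0.  
[... 413 characters left out ...]
508    0.604] 0.924
scene dapping_block 0.79 [288.0, 158.0] [ 4.09918e+02 -1.94847e+02  2.44000e-01] 0.954
scene dapping_block 0.7 [346.0, 183.0] [368.668 -61.123  -0.369] 0.914
scene dapping_block 0.67 [304.0, 188.0] [ 4.50732e+02 -1.18776e+02  1.88000e-01] 0.964
scene white_tray 0.7 [225.0, 156.0] [ 4.98945e+02 -3.17376e+02 -1.89000e-01] 0.983
scene white_tray 0.4 [307.0, 324.0] [636.912 109.906   0.806] 0.26
scene black_tray 0.54 [260.0, 296.0] [717.551 -48.04    2.512] 0.363
scene ring_box 0.86 [221.0, 255.0] [ 6.77519e+02 -1.15477e+02  8.30000e-02] 0.951
scene ring_box 0.68 [310.0, 251.0] [556.637   0.583   0.786] 0.638
scene beaker 0.96 [263.0, 218.0] [ 562.655 -111.536    0.   ] 0.858
```

```bash
cat >> h.py <<'E'
def disc(p,x,y,z,col,r=35):
    """centroid of coloured blob near world point; col(hsv)->mask; hull centroid"""
    uv=proj(p,np.array([[x,y,z]]))[0]
    ppm=np.linalg.norm(proj(p,np.array([[x+10,y,z]]))[0]-uv)/10
    hsv=cv2.cvtColor(p["color"],cv2.COLOR_RGB2HSV).astype(int); m=col(hsv[...,0],hsv[...,1],hsv[...,2])
    yy,xx=np.mgrid[:480,:640]; m=(m&((xx-uv[0])**2+(yy-uv[1])**2<(r*ppm)**2)).astype(np.uint8)
    cs,_=cv2.findContours(m,cv2.RETR_EXTERNAL,cv2.CHAIN_APPROX_NONE); 
    h=cv2.convexHull(max(cs,key=cv2.contourArea)); mo=cv2.moments(h); c=(mo["m10"]/mo["m00"],mo["m01"]/mo["m00"])
    return np.round(unproj(p,c,z)[:2],1), round(2*np.sqrt(mo["m00"]/np.pi)/ppm,1)
gold=lambda H,S,V:(H>12)&(H<32)&(S>120)&(V>60)
green=lambda H,S,V:(H>45)&(H<95)&(S>50)
bright=lambda H,S,V:(S<50)&(V>130)
E
python3 - <<'E'
from h import *
def off(t,dx): return t[0]+dx*np.cos(t[2]),t[1]+dx*np.sin(t[2])
W=(498.1,-316.1,-.191);B=(505.9,305.7,.32)
for c in("top","scene"):
    p=arm.capture(c)
    for n,t,dx,col in(("ring",W,-80,gold),("gold",W,0,gold),("green",W,80,green),("silver",B,-40,bright),("square",B,40,bright)):
        print(c,n,np.round(off(t,dx),1),*disc(p,*off(t,dx),4,col))
    print(c,"jarcap",*disc(p,559.4,5.9,50,green)); print(c,"bangle",*disc(p,458.3,105,10,gold,40))
E
```

```text
top ring [ 419.6 -300.9] [ 418.5 -298.9] 62.3
top gold [ 498.1 -316.1] [ 497.2 -314.4] 46.6
top green [ 576.6 -331.3] [ 575.4 -330.2] 38.4
top silver [467.9 293.1] [467.  294.4] 46.8
top square [543.9 318.3] [542.8 320. ] 46.6
top jarcap [557.4   7. ] 34.5
top bangle [457.1 107. ] 60.2
scene ring [ 419.6 -300.9] [ 419.6 -301.3] 57.2
scene gold [ 498.1 -316.1] [ 498.5 -316.9] 41.6
scene green [ 576.6 -331.3] [ 576.9 -332.1] 32.1
scene silver [467.9 293.1] [467.8 293.2] 49.4
scene square [543.9 318.3] [543.5 318.8] 49.0
scene jarcap [561.4   7.9] 35.3
scene bangle [456.8 104.3] 65.8
```

>>> {"api": "play_rows", "payload": {"moves": [[[0,0,-0.2,0.06,-0.06,0,-1],[0,0,-0.2,0.06,-0.06,0,-1],[0,0,0,0.05,-0.05,0,-1],[0,0,0,0,0,0,-1]]]}}

```text
time: 1.8
eef_pos: [285.2, 392.7, 302.6]
orientation: [0.0, 0.295, 0.956, 0.0]
force: [-0.1, 1.2, 1.0]
width: 1.001
```

>>> {"api": "play_rows", "payload": {"moves": [[[0,0,-0.2,0.033,-0.053,0,-1],[0,0,-0.2,0.033,-0.053,0,-1],[0,0,-0.08,0.033,-0.053,0,-1],[0,0,0,0.033,-0.053,0,-1],[0,0,0,0.033,-0.053,-0.02,-1],[0,0,0,0.02,-0.04,-0.03,-1],[0,0,0,0,0,-0.03,-1],[0,0,0,0,0,0,-1]]]}}

```text
time: 2.8
eef_pos: [469.0, 89.7, 223.1]
orientation: [0.001, 0.471, 0.882, 0.002]
force: [0.2, 0.2, 0.7]
width: 1.002
```

Run:
```python
from h import *
p=arm.capture("wrist"); cv2.imwrite("pics/w1.png",p["color"][:,:,::-1])
o=arm.observe(); print(o["time"],o["eef_pos"],np.round(p["world_from_camera"],3).tolist(),p["mtx"][0])
print(disc(p,458,105,10,gold,45)); print(locate("bangle",p))
```

```text
2.85 [469.46749759  89.86979821 224.43488978] [[0.832, -0.537, -0.142, 428.461], [0.555, 0.806, 0.205, 149.258], [0.005, -0.249, 0.969, 305.162], [0.0, 0.0, 0.0, 1.0]] [364.45280215   0.         321.59000717]
(array([456.8, 105.1]), np.float64(61.7))
[]
```

View pics/w1.png

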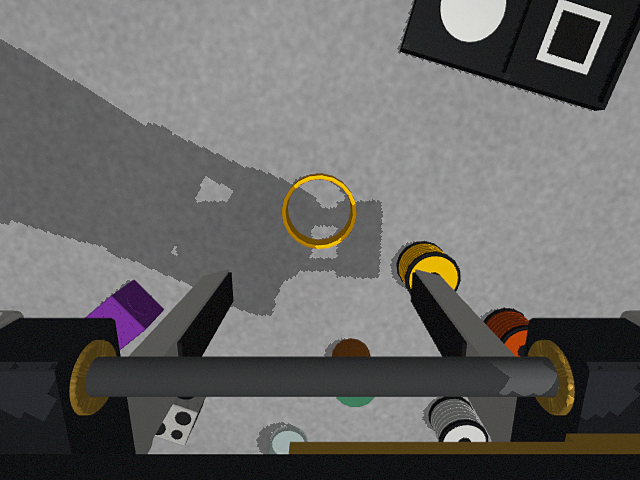

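The wrist view has the bangle at (320,211), clear between the open fingers. It gives (456.8,105.1), which agrees with the other cameras, so I descend.

>>> {"api": "play_rows", "payload": {"moves": [[[0,0,0,-0.012,-0.015,0,-1],[0,0,0,0,0,-0.05,-1],[0,0,0,0,0,-0.04,-1],[0,0,0,0,0,0,-1]]]}}

```text
time: 3.4
eef_pos: [456.7, 74.6, 138.9]
orientation: [0.007, 0.469, 0.883, 0.006]
force: [-0.1, 0.1, 0.1]
width: 1.0
```

```bash
cat > d.py <<'E'
import sys
from plant import arm
import numpy as np
from scipy.spatial.transform import Rotation as R
x,y,z,a=map(float,sys.argv[1:5])  # target tcp, jaw angle deg
o=arm.observe(); q=o["orientation"]; r=R.from_quat([q[1],q[2],q[3],q[0]])
c=[]
for k in(0,180):
    b=np.radians(a+k); Y=np.array([np.cos(b),np.sin(b),0]);Z=np.array([0,0,-1.]);T=R.from_matrix(np.c_[np.cross(Y,Z),Y,Z])
    c.append((T*r.inv()).as_rotvec()/np.radians(45))
v=c[0] if np.linalg.norm(c[0])<np.linalg.norm(c[1]) else c[1]
print("t",round(o["time"],2),"turn",np.round(v,3),"other",np.round(c[0]+c[1]-v,2),"shift",np.round(np.array([x,y,z])-o["eef_pos"],1)/1000,"w",round(o["width"]*94,1),"q6",round(o["q"][5],2))
E
python3 d.py 457.5 105.2 104.5 34
```

```text
t 3.4 turn [-0.005  0.022 -0.   ] other [-0.03 -0.01  4.  ] shift [ 0.0008  0.0306 -0.0344] w 94.0 q6 -0.51
```

>>> {"api": "play_rows", "payload": {"moves": [[[-0.005,0.022,0,0,0.015,0.01,-1],[0,0,0,0.001,0.015,0,-1],[0,0,0,0,0,-0.02,-1],[0,0,0,0,0,0,-1]]]}}

```text
time: 3.9
eef_pos: [459.1, 106.3, 135.6]
orientation: [0.004, 0.469, 0.883, 0.003]
force: [-0.0, 0.1, 0.9]
width: 1.002
```

```bash
python3 d.py 457.5 105.2 104.5 34
```

```text
t 3.9 turn [-0.001  0.011 -0.002] other [-0.02 -0.    4.  ] shift [-0.0016 -0.0011 -0.0311] w 94.2 q6 -0.44
```

>>> {"api": "play_rows", "payload": {"moves": [[[0,0.011,0,-0.0016,-0.0011,-0.016,-1],[0,0,0,0,0,-0.014,-1],[0,0,0,0,0,0,-1],[0,0,0,0,0,0,-1]]]}}

```text
time: 4.4
eef_pos: [457.9, 105.2, 105.2]
orientation: [0.0, 0.469, 0.883, 0.001]
force: [-0.6, -1.1, 0.2]
width: 1.003
```

```bash
python3 d.py 457.5 105.2 104.5 34
```

```text
t 4.4 turn [-0.002  0.002 -0.002] other [-0. -0.  4.] shift [-0.0004  0.     -0.0007] w 94.3 q6 -0.45
```

>>> {"api": "play_rows", "payload": {"moves": [[[0,0,0,0,0,0,1],[0,0,0,0,0,0,1],[0,0,0,0,0,0,1],[0,0,0,0,0,0,1],[0,0,0,0,0,0,1],[0,0,0,0,0,0,1]]]}}

```text
time: 5.15
eef_pos: [458.2, 105.2, 105.9]
orientation: [0.001, 0.469, 0.883, 0.001]
force: [0.5, 0.3, -0.6]
width: 0.62
```

>>> {"api": "play_rows", "payload": {"moves": [[[0,0,0,0,0,0.03,1],[0,0,0,0,0,0.05,1],[0,0,0,0,-0.03,0.035,1],[0,0,0,-0.005,-0.055,0,1],[0,0,0,-0.005,-0.055,0,1],[0,0,0,-0.005,-0.055,0,1],[0,0,0,-0.005,-0.055,0,1],[0,0,0,-0.005,-0.055,0,1],[0,0,0,-0.005,-0.055,0,1],[0,0,0,-0.005,-0.04,0,1],[0,0,0,0,0,0,1],[0,0,0,0,0,0,1]]]}}

```text
time: 6.65
eef_pos: [419.0, -306.9, 224.9]
orientation: [0.002, 0.468, 0.884, 0.001]
force: [-1.2, 0.5, -1.2]
width: 0.62
```

```bash
python3 d.py 419.2 -300.5 109.5 34
python3 - <<'E'
from h import *
p=arm.capture("wrist"); cv2.imwrite("pics/w2.png",p["color"][:,:,::-1])
o=arm.observe(); print(o["eef_pos"]); print(disc(p,498,-316,4,gold,30),disc(p,576.4,-331.3,4,green,30))
E
```

```text
t 6.65 turn [-0.     0.005 -0.004] other [-0.01 -0.    4.  ] shift [ 0.0002  0.0064 -0.1154] w 58.3 q6 -1.3
[ 419.08184424 -306.73078437  224.92458158]
(array([ 493.7, -316. ]), np.float64(47.8)) (array([ 569.2, -321. ]), np.float64(14.4))
```

View pics/w2.png

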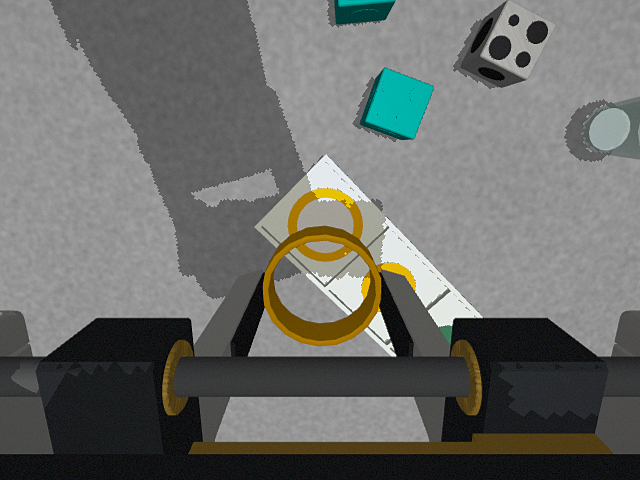

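The bangle is held level at (322,285), with the ring mark under it at (325,224). I lower it onto the mark.

>>> {"api": "play_rows", "payload": {"moves": [[[0,0.005,-0.004,0,0.0064,-0.03,1],[0,0,0,0,0,-0.05,1],[0,0,0,0,0,-0.02,1],[0,0,0,0,0,0,1],[0,0,0,0,0,0,1]]]}}

```text
time: 7.32
eef_pos: [421.0, -295.6, 124.6]
orientation: [0.002, 0.466, 0.885, -0.0]
force: [0.2, -0.5, -0.9]
width: 0.618
```

```bash
python3 d.py 419.2 -300.5 109.9 34
```

```text
t 7.33 turn [ 0.002  0.004 -0.009] other [-0.01  0.    3.99] shift [-0.0018 -0.0049 -0.0147] w 58.1 q6 -1.28
```

>>> {"api": "play_rows", "payload": {"moves": [[[0,0.004,-0.009,-0.0018,-0.0049,0,1],[0,0,0,0,0,-0.011,1],[0,0,0,0,0,0,1]]]}}

```text
time: 7.7
eef_pos: [419.7, -301.1, 114.9]
orientation: [0.002, 0.47, 0.883, -0.001]
force: [0.9, 0.5, -0.5]
width: 0.618
```

```bash
python3 d.py 419.2 -300.5 109.9 34
```

```text
t 7.7 turn [0.005 0.003 0.   ] other [ 0.   -0.01 -4.  ] shift [-0.0005  0.0006 -0.005 ] w 58.1 q6 -1.28
```

>>> {"api": "play_rows", "payload": {"moves": [[[0.005,0.003,0,-0.0005,0.0006,-0.0045,1],[0,0,0,0,0,0,1],[0,0,0,0,0,0,1]]]}}

```text
time: 8.07
eef_pos: [419.2, -300.6, 110.3]
orientation: [-0.0, 0.47, 0.883, 0.0]
force: [1.1, 0.2, 0.2]
width: 0.62
```

```bash
python3 d.py 419.2 -300.5 109.9 34
```

```text
t 8.07 turn [-0.    -0.     0.001] other [-0.  0. -4.] shift [-0.      0.0001 -0.0004] w 58.3 q6 -1.29
```

>>> {"api": "play_rows", "payload": {"moves": [[[0,0,0,0,0,-0.0004,0],[0,0,0,0,0,0,-0.5],[0,0,0,0,0,0,-1],[0,0,0,0,0,0,-1],[0,0,0,0,0,0,-1],[0,0,0,0,0,0.03,-1],[0,0,0,0,0,0.05,-1],[0,0,0,0.03,0.03,0.04,-1],[0,0,0,0.04,0.04,0.02,-1],[0,0,0,0,0,0,-1]]]}}

```text
time: 9.32
eef_pos: [490.2, -228.2, 254.6]
orientation: [-0.0, 0.47, 0.882, 0.001]
force: [0.2, 0.1, -0.2]
width: 1.002
```

```bash
python3 d.py 559.4 113.8 105 34
python3 - <<'E'
from h import *
for c in("wrist","scene","top"):
    p=arm.capture(c); cv2.imwrite(f"pics/{c}3.png",p["color"][:,:,::-1])
    hsv=cv2.cvtColor(p["color"],cv2.COLOR_RGB2HSV).astype(int); m=gold(hsv[...,0],hsv[...,1],hsv[...,2])
    uv=proj(p,np.array([[419.2,-300.5,14.]]))[0].astype(int); print(c,uv)
    if 30<uv[0]<610 and 30<uv[1]<450:
        s=60 if c=="wrist" else 30
        cr=p["color"][max(0,uv[1]-s):uv[1]+s,max(0,uv[0]-s):uv[0]+s,::-1]; cv2.imwrite(f"pics/{c}3c.png",cv2.resize(cr,(400,400),interpolation=cv2.INTER_NEAREST))
E
python3 -c "
import cv2,numpy as np,os
f=[cv2.imread(f'pics/{c}3c.png') for c in('wrist','scene','top') if os.path.exists(f'pics/{c}3c.png')]
cv2.imwrite('pics/m3.png',cv2.resize(np.hstack(f),None,fx=.66,fy=.66))"
```

```text
t 9.32 turn [-0.002  0.001  0.003] other [ 0.  0. -4.] shift [ 0.0692  0.342  -0.1496] w 94.2 q6 -1.1
wrist [213 248]
scene [257 137]
top [494 290]
```

View pics/m3.png

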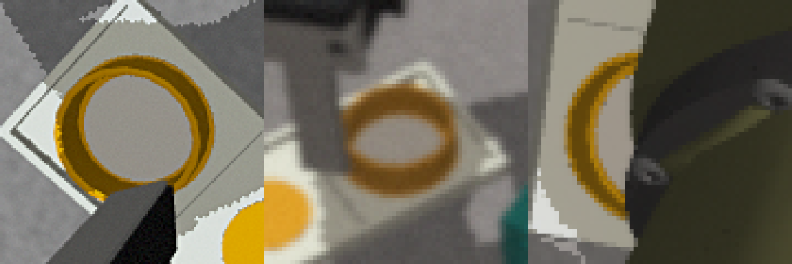

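The bangle sits flat in its bay, about centred on the ring. Next is the gold spool.

>>> {"api": "play_rows", "payload": {"moves": [[[0,0,0,0.01,0.03,0,-1],[0,0,0,0.012,0.06,0,-1],[0,0,0,0.012,0.06,0,-1],[0,0,0,0.012,0.06,0,-1],[0,0,0,0.012,0.06,0,-1],[0,0,0,0.011,0.06,-0.02,-1],[0,0,0,0,0.02,-0.03,-1],[0,0,0,0,0,0,-1],[0,0,0,0,0,0,-1]]]}}

```text
time: 10.6
eef_pos: [553.3, 116.7, 196.6]
orientation: [-0.006, 0.479, 0.878, -0.002]
force: [-0.3, -0.3, 0.7]
width: 0.998
```

```bash
python3 d.py 559.4 113.8 105 34
python3 - <<'E'
from h import *
p=arm.capture("wrist"); cv2.imwrite("pics/w4.png",p["color"][:,:,::-1])
print(disc(p,559.4,113.8,36,lambda H,S,V:gold(H,S,V)&(V>150),25)); print(locate("gold_spool",p))
E
```

```text
t 10.6 turn [-0.004 -0.017  0.028] other [-0.03  0.01 -3.97] shift [ 0.0061 -0.0029 -0.0916] w 93.8 q6 -0.43
(array([558.7, 113.9]), np.float64(37.3))
[(0.6, [329.0, 258.0], array([558.535, 113.876,   0.   ]), np.float64(0.981))]
```

>>> {"api": "play_rows", "payload": {"moves": [[[-0.004,-0.017,0.028,0.0056,-0.0028,0,-1],[0,0,0,0,0,-0.03,-1],[0,0,0,0,0,-0.03,-1],[0,0,0,0,0,0,-1],[0,0,0,0,0,0,-1]]]}}

```text
time: 11.32
eef_pos: [562.0, 110.1, 140.4]
orientation: [0.005, 0.47, 0.883, 0.002]
force: [-0.4, 0.3, 0.2]
width: 1.002
```

```bash
python3 d.py 558.9 113.9 105 34
```

```text
t 11.32 turn [0.    0.014 0.   ] other [ 0.02 -0.   -4.  ] shift [-0.0031  0.0038 -0.0354] w 94.2 q6 -0.46
```

>>> {"api": "play_rows", "payload": {"moves": [[[0,0.014,0,-0.003,0.0038,-0.01,-1],[0,0,0,0,0,-0.012,-1],[0,0,0,0,0,-0.012,-1],[0,0,0,0,0,0,-1],[0,0,0,0,0,0,-1]]]}}

```text
time: 11.95
eef_pos: [559.4, 114.2, 105.9]
orientation: [0.001, 0.469, 0.883, 0.0]
force: [-0.3, 1.1, 0.2]
width: 0.999
```

```bash
python3 d.py 558.9 113.9 105 34
```

```text
t 11.95 turn [-0.     0.002 -0.   ] other [-0. -0.  4.] shift [-0.0005 -0.0003 -0.0009] w 93.9 q6 -0.46
```

>>> {"api": "play_rows", "payload": {"moves": [[[0,0,0,-0.0005,0,-0.001,1],[0,0,0,0,0,0,1],[0,0,0,0,0,0,1],[0,0,0,0,0,0,1],[0,0,0,0,0,0,1],[0,0,0,0,0,0,1],[0,0,0,0,0,0.03,1],[0,0,0,0,0,0.05,1],[0,0,0,0,-0.03,0.035,1],[0,0,0,-0.008,-0.055,0,1],[0,0,0,-0.008,-0.055,0,1],[0,0,0,-0.009,-0.055,0,1],[0,0,0,-0.009,-0.055,0,1],[0,0,0,-0.009,-0.055,0,1],[0,0,0,-0.009,-0.055,0,1],[0,0,0,-0.009,-0.05,0,1],[0,0,0,0,-0.014,0,1],[0,0,0,0,0,0,1],[0,0,0,0,0,0,1]]]}}

```text
time: 14.32
eef_pos: [493.2, -320.6, 223.1]
orientation: [0.001, 0.468, 0.884, 0.0]
force: [1.0, -0.3, -1.2]
width: 0.452
```

```bash
python3 d.py 498 -315.9 109.2 34
python3 - <<'E'
from h import *
p=arm.capture("wrist"); cv2.imwrite("pics/w5.png",p["color"][:,:,::-1])
print(disc(p,419.2,-300.5,24,lambda H,S,V:gold(H,S,V),36), disc(p,498,-316,4,lambda H,S,V:gold(H,S,V)&(V>150),26))
E
```

```text
t 14.32 turn [-0.     0.002 -0.004] other [-0. -0.  4.] shift [ 0.0048  0.0047 -0.1139] w 42.5 q6 -1.24
(array([ 419.3, -297.9]), np.float64(60.3)) (array([ 495.8, -313.4]), np.float64(44.6))
```

View pics/w5.png

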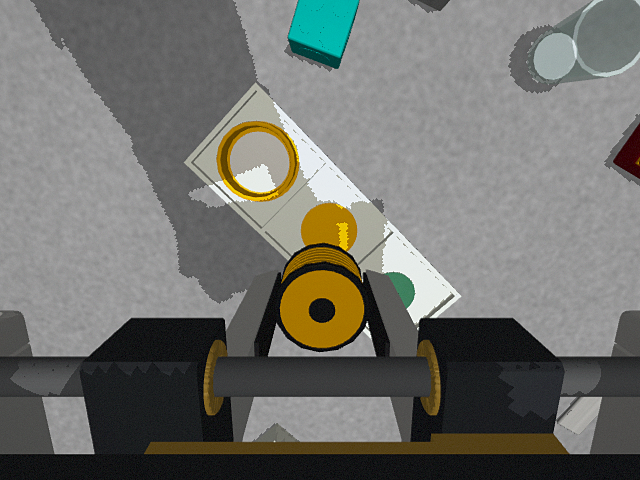

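The spool is held upright at (322,305), the gold disc is at (330,228), and the bangle sits inside its bay at (258,160). I lower the spool.

>>> {"api": "play_rows", "payload": {"moves": [[[0,0.002,-0.004,0.004,0.005,-0.03,1],[0,0,0,0,0,-0.05,1],[0,0,0,0,0,-0.02,1],[0,0,0,0,0,0,1],[0,0,0,0,0,0,1]]]}}

```text
time: 15.0
eef_pos: [499.8, -310.1, 123.0]
orientation: [0.002, 0.466, 0.885, 0.0]
force: [-0.1, 0.6, -0.2]
width: 0.452
```

```bash
python3 d.py 497.6 -315.2 109.2 34
```

```text
t 15.0 turn [ 0.002  0.004 -0.009] other [-0.01  0.    3.99] shift [-0.0022 -0.0051 -0.0138] w 42.5 q6 -1.22
```

>>> {"api": "play_rows", "payload": {"moves": [[[0,0.004,-0.009,-0.0022,-0.0051,0,1],[0,0,0,0,0,-0.011,1],[0,0,0,0,0,0,1],[0,0,0,0,0,0,1]]]}}

```text
time: 15.5
eef_pos: [498.1, -315.8, 113.6]
orientation: [0.002, 0.47, 0.883, -0.001]
force: [0.1, 0.6, -1.6]
width: 0.454
```

```bash
python3 d.py 497.6 -315.2 109.2 34
```

```text
t 15.5 turn [0.004 0.003 0.   ] other [ 0.   -0.01 -4.  ] shift [-0.0005  0.0006 -0.0044] w 42.7 q6 -1.22
```

>>> {"api": "play_rows", "payload": {"moves": [[[0.004,0.003,0,-0.0005,0.0006,-0.0042,1],[0,0,0,0,0,0,1],[0,0,0,0,0,0,1],[0,0,0,0,0,0,0],[0,0,0,0,0,0,-0.5],[0,0,0,0,0,0,-1],[0,0,0,0,0,0,-1],[0,0,0,0,0,0.03,-1],[0,0,0,0,0,0.05,-1],[0,0,0,0.02,0.04,0.05,-1],[0,0,0,0,0.05,0,-1],[0,0,0,0,0,0,-1]]]}}

```text
time: 17.0
eef_pos: [516.1, -225.4, 239.9]
orientation: [0.0, 0.47, 0.883, 0.0]
force: [-0.7, -0.4, 0.2]
width: 0.997
```

```bash
python3 d.py 559.4 6.5 112 34
python3 - <<'E'
from h import *
p=arm.capture("wrist"); cv2.imwrite("pics/w6.png",p["color"][:,:,::-1])
print(disc(p,576.4,-331.3,4,green,30),locate("gold_spool",p,4),locate("bangle",p,4),locate("white_tray",p))
E
```

```text
t 17.0 turn [-0.001  0.001  0.002] other [ 0.  0. -4.] shift [ 0.0433  0.2319 -0.1279] w 93.7 q6 -1.07
(array([ 573.4, -328.2]), np.float64(33.4)) [(0.89, [251.0, 307.0], array([ 498.06 , -315.048,    0.   ]), np.float64(0.914))] [] [(0.94, [246.0, 272.0], array([ 4.96639e+02, -3.15485e+02, -1.90000e-01]), np.float64(0.926))]
```

View pics/w6.png

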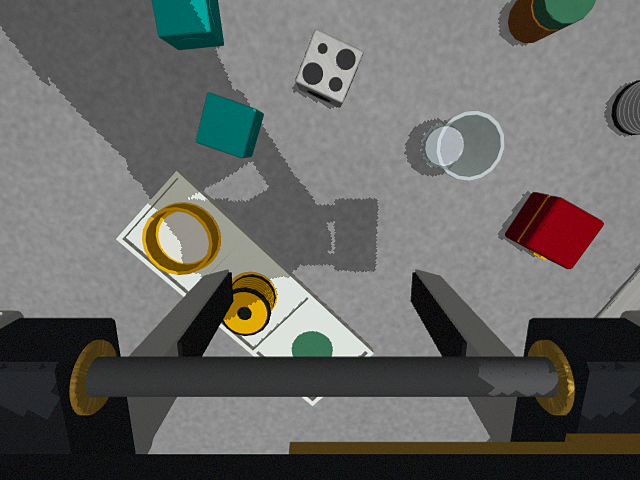

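Both placed pieces are upright in their bays: the spool at (247,305) and the bangle at (181,238). The jar is next.

>>> {"api": "play_rows", "payload": {"moves": [[[0,0,0,0.01,0.03,0,-1],[0,0,0,0.011,0.06,0,-1],[0,0,0,0.011,0.06,0,-1],[0,0,0,0.011,0.05,-0.01,-1],[0,0,0,0,0.03,-0.02,-1],[0,0,0,0,0,0,-1],[0,0,0,0,0,0,-1]]]}}

```text
time: 18.08
eef_pos: [559.8, 0.3, 205.6]
orientation: [-0.002, 0.476, 0.879, -0.0]
force: [-0.4, -0.8, 0.7]
width: 1.003
```

```bash
python3 - <<'E'
from h import *
p=arm.capture("wrist"); cv2.imwrite("pics/w7.png",p["color"][:,:,::-1])
print(disc(p,559.4,6.5,50,green,25)); print(locate("flux_jar",p))
E
python3 d.py 559.4 6.5 112 34
```

```text
(array([557.1,   7.7]), np.float64(36.1))
[(0.76, [324.0, 240.0], array([557.63 ,   6.732,   0.   ]), np.float64(0.973))]
t 18.18 turn [-0.001 -0.004  0.021] other [-0.01  0.   -3.98] shift [-0.0003  0.0063 -0.0937] w 94.2 q6 -0.64
```

>>> {"api": "play_rows", "payload": {"moves": [[[-0.001,-0.004,0.021,-0.0017,0.0064,0,-1],[0,0,0,0,0,0,-1],[0,0,0,0,0,-0.02,-1],[0,0,0,0,0,-0.02,-1],[0,0,0,0,0,0,-1],[0,0,0,0,0,0,-1]]]}}

```text
time: 18.92
eef_pos: [558.6, 4.7, 167.5]
orientation: [0.002, 0.47, 0.883, 0.001]
force: [0.8, 0.2, 0.1]
width: 1.0
```

```bash
python3 d.py 558 6.6 112 34
```

```text
t 18.93 turn [0.    0.005 0.002] other [ 0.01 -0.   -4.  ] shift [-0.0006  0.0019 -0.0555] w 94.0 q6 -0.65
```

>>> {"api": "play_rows", "payload": {"moves": [[[0,0.005,0.002,-0.0006,0.0019,-0.015,-1],[0,0,0,0,0,-0.02,-1],[0,0,0,0,0,-0.02,-1],[0,0,0,0,0,0,-1],[0,0,0,0,0,0,-1]]]}}

```text
time: 19.55
eef_pos: [558.4, 7.0, 111.5]
orientation: [0.001, 0.469, 0.883, 0.0]
force: [-0.2, -0.1, 1.2]
width: 1.0
```

```bash
python3 d.py 558 6.6 112 34
```

```text
t 19.55 turn [ 0.001  0.003 -0.001] other [-0.  0.  4.] shift [-0.0004 -0.0004  0.0005] w 94.0 q6 -0.65
```

>>> {"api": "play_rows", "payload": {"moves": [[[0,0,0,0,0,0,1],[0,0,0,0,0,0,1],[0,0,0,0,0,0,1],[0,0,0,0,0,0,1],[0,0,0,0,0,0,1],[0,0,0,0,0,0,1],[0,0,0,0,0,0,1],[0,0,0,0,0,0.03,1],[0,0,0,0,0,0.05,1],[0,0,0,0,-0.03,0.035,1],[0,0,0,0.003,-0.055,0,1],[0,0,0,0.003,-0.055,0,1],[0,0,0,0.003,-0.055,0,1],[0,0,0,0.003,-0.055,0,1],[0,0,0,0.003,-0.055,0,1],[0,0,0,0.003,-0.03,0,1],[0,0,0,0,0,0,1],[0,0,0,0,0,0,1]]]}}

```text
time: 21.8
eef_pos: [574.6, -337.4, 230.3]
orientation: [0.001, 0.468, 0.884, 0.001]
force: [0.8, -0.4, -1.5]
width: 0.378
```

```bash
python3 d.py 576 -330.6 115.7 34
```

```text
t 21.8 turn [ 0.     0.003 -0.003] other [-0.01  0.    4.  ] shift [ 0.0014  0.0068 -0.1146] w 35.5 q6 -1.18
```

>>> {"api": "play_rows", "payload": {"moves": [[[0,0.003,-0.003,0,0.004,-0.03,1],[0,0,0,0,0,-0.05,1],[0,0,0,0,0,-0.02,1],[0,0,0,0,0,0,1],[0,0,0,0,0,0,1]]]}}

```text
time: 22.42
eef_pos: [576.4, -328.8, 132.1]
orientation: [0.002, 0.467, 0.884, -0.0]
force: [-0.7, -1.0, -0.9]
width: 0.381
```

```bash
python3 d.py 576 -330.6 115.7 34
```

```text
t 22.43 turn [ 0.003  0.005 -0.007] other [-0.01  0.    3.99] shift [-0.0004 -0.0018 -0.0164] w 35.8 q6 -1.17
```

>>> {"api": "play_rows", "payload": {"moves": [[[0,0.005,-0.007,-0.0004,-0.0018,0,1],[0,0,0,0,0,-0.013,1],[0,0,0,0,0,0,1],[0,0,0,0,0,0,1]]]}}

```text
time: 22.92
eef_pos: [576.8, -331.3, 121.3]
orientation: [0.003, 0.47, 0.883, -0.001]
force: [0.9, 0.4, -0.6]
width: 0.381
```

```bash
python3 d.py 576 -330.6 115.7 34
```

```text
t 22.93 turn [0.006 0.005 0.001] other [ 0.01 -0.01 -4.  ] shift [-0.0008  0.0007 -0.0056] w 35.8 q6 -1.17
```

>>> {"api": "play_rows", "payload": {"moves": [[[0.006,0.005,0.001,-0.0008,0.0007,-0.0052,1],[0,0,0,0,0,0,1],[0,0,0,0,0,0,1]]]}}

```text
time: 23.3
eef_pos: [576.3, -330.9, 117.0]
orientation: [0.001, 0.469, 0.883, -0.0]
force: [-0.5, 1.1, 0.4]
width: 0.375
```

```bash
python3 d.py 576 -330.6 115.7 34
```

```text
t 23.3 turn [ 0.001  0.001 -0.   ] other [-0.  0.  4.] shift [-0.0003  0.0003 -0.0013] w 35.3 q6 -1.17
```

>>> {"api": "play_rows", "payload": {"moves": [[[0,0,0,0,0,-0.0012,1],[0,0,0,0,0,0,1],[0,0,0,0,0,0,0],[0,0,0,0,0,0,-0.5],[0,0,0,0,0,0,-1],[0,0,0,0,0,0,-1],[0,0,0,0,0,0.03,-1],[0,0,0,0,0,0.05,-1],[0,0,0,0,0.04,0.05,-1],[0,0,0,0,0.06,0,-1],[0,0,0,0,0.06,0,-1],[0,0,0,0,0,0,-1]]]}}

```text
time: 24.8
eef_pos: [574.9, -167.3, 249.0]
orientation: [0.0, 0.47, 0.883, 0.001]
force: [0.1, 0.0, 0.2]
width: 0.997
```

```bash
python3 d.py 678.8 7 105 34
python3 - <<'E'
from h import *
p=arm.capture("wrist"); print("wrist jar",locate("flux_jar",p,4),"gold",locate("gold_spool",p,4))
p=arm.capture("scene"); cv2.imwrite("pics/s8.png",cv2.resize(p["color"][90:240,140:340,::-1],(800,600)))
for n in("flux_jar","gold_spool","bangle"): print(n,locate(n,p,4))
print(locate("white_tray",p))
E
```

```text
t 24.8 turn [-0.001  0.002  0.002] other [ 0.  0. -4.] shift [ 0.1039  0.1743 -0.144 ] w 93.7 q6 -0.94
wrist jar [(0.86, [226.0, 355.0], array([ 575.877, -331.954,    0.   ]), np.float64(0.374))] gold [(0.77, [152.0, 310.0], array([ 497.081, -315.295,    0.   ]), np.float64(0.566))]
flux_jar [(0.55, [190.0, 168.0], array([ 580.064, -331.518,    0.   ]), np.float64(0.767))]
gold_spool []
bangle [(0.81, [258.0, 131.0], array([ 418.946, -300.452,    0.   ]), np.float64(0.935))]
[(0.92, [237.0, 165.0], array([ 554.588, -406.192,    1.231]), np.float64(0.534))]
```

View pics/s8.png

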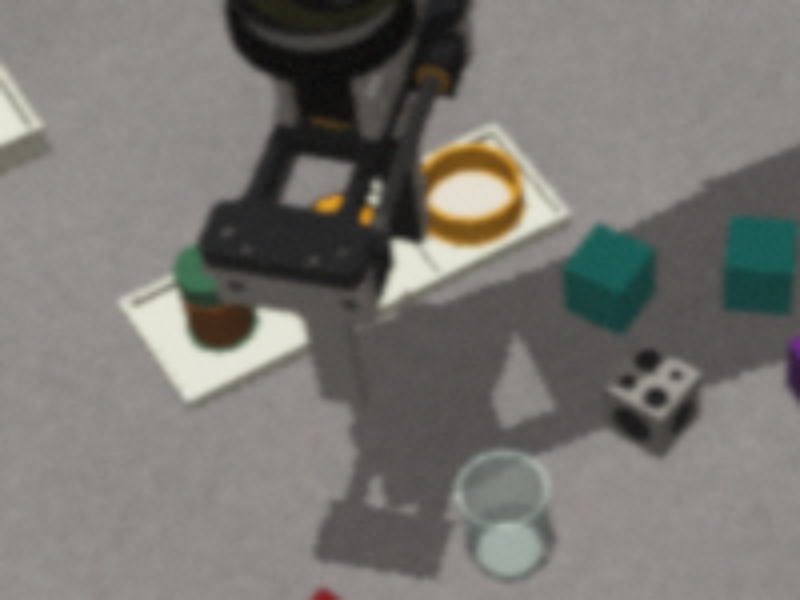

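The jar stands upright on its mark at about (218,300) in this crop, and the bangle is in its bay. The silver spool is next.

>>> {"api": "play_rows", "payload": {"moves": [[[0,0,0.2,0.02,0.03,0,-1],[0,0,0.2,0.028,0.05,0,-1],[0,0,0.2,0.028,0.05,0,-1],[0,0,0.05,0.028,0.04,-0.02,-1],[0,0,0,0,0,-0.02,-1],[0,0,0,0,0,0,-1],[0,0,0,0,0,0,-1]]]}}

```text
time: 26.08
eef_pos: [680.9, -1.9, 206.4]
orientation: [-0.0, 0.231, 0.973, 0.0]
force: [0.5, -0.1, -0.3]
width: 1.002
```

```bash
python3 - <<'E'
from h import *
p=arm.capture("wrist")
print(disc(p,678.8,7,36,bright,25)); print(locate("silver_spool",p))
E
python3 d.py 678.8 7 105 63
```

```text
(array([677.3,   6.9]), np.float64(38.0))
[(0.73, [329.0, 236.0], array([677.095,   6.766,   0.   ]), np.float64(0.975))]
t 26.18 turn [-0.    -0.    -0.008] other [ 0.   -0.    3.99] shift [-0.0021  0.0089 -0.1015] w 94.0 q6 -1.16
```

Target (678,6.8).

>>> {"api": "play_rows", "payload": {"moves": [[[0,0,-0.008,-0.003,0.0088,0,-1],[0,0,0,0,0,0,-1],[0,0,0,0,0,-0.03,-1],[0,0,0,0,0,-0.03,-1],[0,0,0,0,0,0,-1],[0,0,0,0,0,0,-1]]]}}

```text
time: 26.92
eef_pos: [678.1, 6.6, 149.9]
orientation: [0.003, 0.235, 0.972, 0.001]
force: [-0.0, -0.3, 1.1]
width: 1.001
```

```bash
python3 d.py 678 6.8 105 63
```

```text
t 26.93 turn [0.    0.008 0.003] other [ 0.01 -0.   -4.  ] shift [-0.0001  0.0002 -0.0449] w 94.1 q6 -1.14
```

>>> {"api": "play_rows", "payload": {"moves": [[[0,0.008,0.003,0,0,-0.015,-1],[0,0,0,0,0,-0.015,-1],[0,0,0,0,0,-0.014,-1],[0,0,0,0,0,0,-1],[0,0,0,0,0,0,-1]]]}}

```text
time: 27.55
eef_pos: [678.6, 6.6, 104.5]
orientation: [0.001, 0.233, 0.972, 0.0]
force: [-0.4, -0.1, 0.1]
width: 1.0
```

```bash
python3 d.py 678 6.8 105 63
```

```text
t 27.55 turn [ 0.     0.002 -0.   ] other [-0.  0.  4.] shift [-0.0006  0.0002  0.0005] w 94.0 q6 -1.14
```

>>> {"api": "play_rows", "payload": {"moves": [[[0,0,0,0,0,0,1],[0,0,0,0,0,0,1],[0,0,0,0,0,0,1],[0,0,0,0,0,0,1],[0,0,0,0,0,0,1],[0,0,0,0,0,0,1],[0,0,0,0,0,0.03,1],[0,0,0,0,0,0.05,1],[0,0,0,-0.015,0.02,0.035,1],[0,0,0,-0.035,0.047,0,1],[0,0,0,-0.035,0.047,0,1],[0,0,0,-0.035,0.047,0,1],[0,0,0,-0.035,0.047,0,1],[0,0,0,-0.035,0.047,0,1],[0,0,0,-0.02,0.025,0,1],[0,0,0,0,0,0,1],[0,0,0,0,0,0,1]]]}}

```text
time: 29.68
eef_pos: [460.3, 292.9, 223.3]
orientation: [0.001, 0.234, 0.972, 0.001]
force: [0.8, -0.2, -0.3]
width: 0.452
```

```bash
python3 - <<'E'
from h import *
p=arm.capture("wrist")
print(locate("black_tray",p),disc(p,543.4,319,4,bright),disc(p,467.4,293.8,4,bright))
cv2.imwrite("pics/w9.png",p["color"][:,:,::-1])
E
python3 d.py 467.4 293.8 108.8 63
```

```text
[(0.62, [357.0, 237.0], array([503.774, 306.948,   3.469]), np.float64(0.828))] (array([540.7, 333.6]), np.float64(28.0)) (array([461.8, 297. ]), np.float64(41.5))
t 29.77 turn [-0.001  0.003  0.003] other [ 0.  0. -4.] shift [ 0.0069  0.0012 -0.1145] w 42.2 q6 -0.6
```

View pics/w9.png

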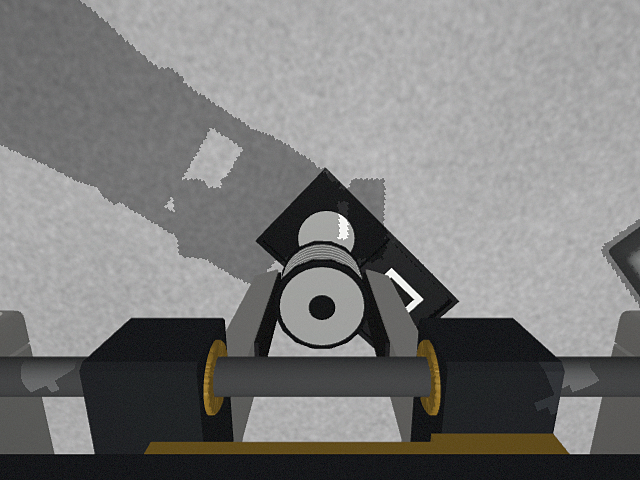

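The silver spool is held upright at (322,306), with its disc mark behind it at (327,230). I lower it to (467,294).

>>> {"api": "play_rows", "payload": {"moves": [[[0,0.003,0.003,0.0067,0.0011,-0.03,1],[0,0,0,0,0,-0.05,1],[0,0,0,0,0,-0.02,1],[0,0,0,0,0,0,1],[0,0,0,0,0,0,1]]]}}

```text
time: 30.4
eef_pos: [470.8, 290.0, 121.7]
orientation: [0.001, 0.236, 0.972, 0.001]
force: [0.2, -0.2, -1.4]
width: 0.449
```

```bash
python3 d.py 467 294 108.8 63
```

```text
t 30.4 turn [-0.002  0.003  0.008] other [ 0.    0.   -3.99] shift [-0.0038  0.004  -0.0129] w 42.2 q6 -0.61
```

>>> {"api": "play_rows", "payload": {"moves": [[[0,0.003,0.008,-0.0038,0.004,0,1],[0,0,0,0,0,-0.01,1],[0,0,0,0,0,0,1],[0,0,0,0,0,0,1]]]}}

```text
time: 30.9
eef_pos: [467.5, 294.6, 113.3]
orientation: [0.001, 0.233, 0.972, 0.002]
force: [-0.3, 0.2, -1.2]
width: 0.454
```

```bash
python3 d.py 467 294 108.8 63
```

```text
t 30.9 turn [-0.005  0.004 -0.001] other [-0.01 -0.01  4.  ] shift [-0.0005 -0.0006 -0.0045] w 42.7 q6 -0.61
```

>>> {"api": "play_rows", "payload": {"moves": [[[-0.005,0.004,0,-0.0005,-0.0006,-0.0044,1],[0,0,0,0,0,0,1],[0,0,0,0,0,0,1],[0,0,0,0,0,0,0],[0,0,0,0,0,0,-0.5],[0,0,0,0,0,0,-1],[0,0,0,0,0,0,-1],[0,0,0,0,0,0.03,-1],[0,0,0,0,0,0.05,-1],[0,0,0,0,-0.04,0.05,-1],[0,0,0,0,-0.06,0,-1],[0,0,0,0,0,0,-1]]]}}

```text
time: 32.4
eef_pos: [466.5, 192.3, 241.7]
orientation: [0.001, 0.233, 0.973, -0.001]
force: [-0.6, -0.5, 0.4]
width: 0.999
```

```bash
python3 - <<'E'
from h import *
p=arm.capture("wrist"); cv2.imwrite("pics/w10.png",p["color"][:,:,::-1])
print(locate("black_tray",p),disc(p,543.4,319,4,bright),locate("silver_spool",p,4))
E
python3 d.py 450.2 -117.4 107 100.3
```

```text
[(0.65, [468.0, 211.0], array([5.04400e+02, 3.06694e+02, 3.23000e-01]), np.float64(0.987))] (array([542.4, 319.9]), np.float64(50.6)) [(0.65, [437.0, 175.0], array([465.805, 294.381,   0.   ]), np.float64(0.967))]
t 32.55 turn [0.001 0.001 0.823] other [ 0.   -0.   -3.18] shift [-0.0163 -0.3127 -0.1342] w 94.0 q6 -0.78
```

View pics/w10.png

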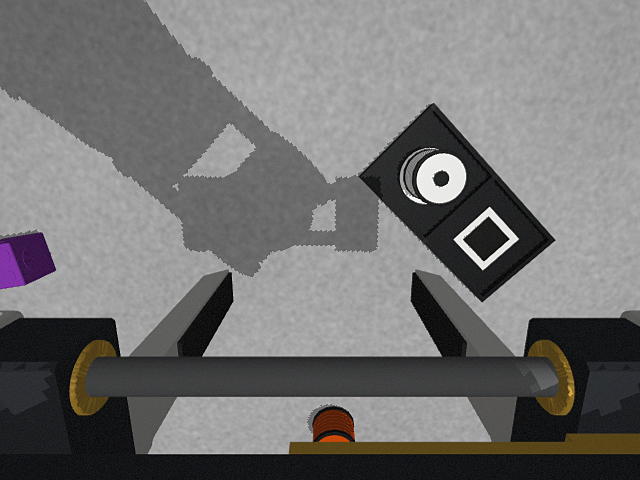

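The silver spool is upright on its disc at (440,178), and its fit is within 1 mm of the mark. The empty square is at (487,239). Last is the steel block.

>>> {"api": "play_rows", "payload": {"moves": [[[0,0,0.15,0,-0.03,0,-1],[0,0,0.2,-0.003,-0.058,0,-1],[0,0,0.2,-0.003,-0.058,0,-1],[0,0,0.2,-0.003,-0.058,0,-1],[0,0,0.073,-0.003,-0.058,0,-1],[0,0,0,-0.003,-0.048,-0.02,-1],[0,0,0,0,0,-0.02,-1],[0,0,0,0,0,0,-1],[0,0,0,0,0,0,-1]]]}}

```text
time: 33.67
eef_pos: [453.3, -109.6, 197.8]
orientation: [-0.001, -0.1, 0.995, -0.0]
force: [-0.6, 0.5, -0.3]
width: 1.002
```

```bash
python3 - <<'E'
from h import *
p=arm.capture("wrist"); cv2.imwrite("pics/w11.png",p["color"][:,:,::-1])
print(proj(p,np.array([[450.2,-117.4,19]])),locate("dapping_block",p))
E
python3 d.py 450.2 -117.4 107 100.3
```

```text
[[312.24004147 240.10902605]] [(0.81, [214.0, 160.0], array([ 407.799, -194.063,    1.838]), np.float64(0.979)), (0.78, [419.0, 140.0], array([ 3.67329e+02, -6.11540e+01, -3.11000e-01]), np.float64(0.983)), (0.78, [308.0, 71.0], array([ 341.196, -142.326,    0.688]), np.float64(0.974)), (0.64, [311.0, 239.0], array([ 4.49152e+02, -1.17184e+02,  1.77000e-01]), np.float64(0.989))]
t 33.77 turn [ 0.001 -0.003 -0.025] other [0.   0.   3.97] shift [-0.0031 -0.0077 -0.0909] w 93.8 q6 -2.09
```

View pics/w11.png

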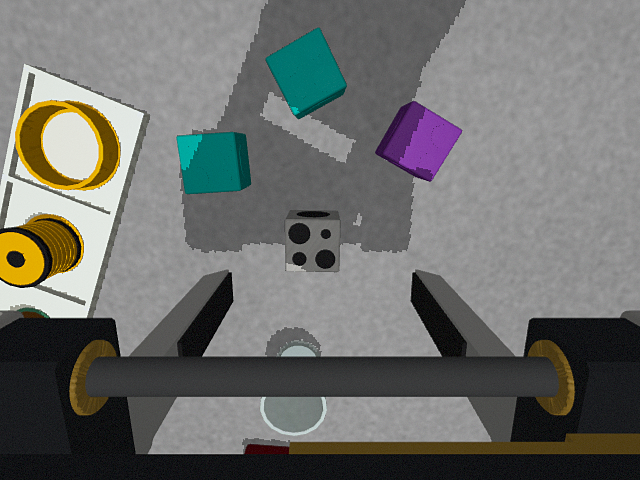

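The steel block is at (313,240), square between the fingers and clear of the coloured cubes.

>>> {"api": "play_rows", "payload": {"moves": [[[0,-0.003,-0.025,-0.0034,-0.0076,0,-1],[0,0,0,0,0,0,-1],[0,0,0,0,0,-0.025,-1],[0,0,0,0,0,-0.02,-1],[0,0,0,0,0,0,-1],[0,0,0,0,0,0,-1]]]}}

```text
time: 34.52
eef_pos: [450.6, -117.4, 154.6]
orientation: [0.002, -0.09, 0.996, -0.001]
force: [0.2, -0.7, 0.4]
width: 1.001
```

```bash
python3 d.py 449.9 -117.3 107 100.2
```

```text
t 34.52 turn [ 0.002  0.006 -0.002] other [-0.01  0.    4.  ] shift [-0.0007  0.0001 -0.0476] w 94.1 q6 -2.08
```

>>> {"api": "play_rows", "payload": {"moves": [[[0.002,0.006,-0.002,-0.0007,0,-0.015,-1],[0,0,0,0,0,-0.015,-1],[0,0,0,0,0,-0.016,-1],[0,0,0,0,0,0,-1],[0,0,0,0,0,0,-1]]]}}

```text
time: 35.15
eef_pos: [449.9, -117.5, 106.3]
orientation: [0.0, -0.089, 0.996, -0.0]
force: [0.3, -0.1, 0.8]
width: 0.999
```

```bash
python3 d.py 449.9 -117.3 107 100.2
```

```text
t 35.15 turn [0.001 0.001 0.   ] other [ 0. -0. -4.] shift [-0.      0.0002  0.0007] w 93.9 q6 -2.08
```

>>> {"api": "play_rows", "payload": {"moves": [[[0,0,0,0,0,0,1],[0,0,0,0,0,0,1],[0,0,0,0,0,0,1],[0,0,0,0,0,0,1],[0,0,0,0,0,0,1],[0,0,0,0,0,0,1],[0,0,0,0,0,0.03,1],[0,0,0,0,0,0.05,1],[0,0,0,0.005,0.025,0.035,1],[0,0,0.06,0.011,0.053,0,1],[0,0,0.06,0.011,0.053,0,1],[0,0,0.06,0.011,0.053,0,1],[0,0,0,0.011,0.053,0,1],[0,0,0,0.011,0.053,0,1],[0,0,0,0.011,0.053,0,1],[0,0,0,0.011,0.053,0,1],[0,0,0,0.011,0.035,0,1],[0,0,0,0,0,0,1],[0,0,0,0,0,0,1]]]}}

```text
time: 37.52
eef_pos: [540.6, 327.5, 220.1]
orientation: [-0.004, -0.16, 0.987, -0.001]
force: [0.8, 0.0, -3.1]
width: 0.403
```

```bash
python3 d.py 543.2 319.4 110.5 108.4
```

```text
t 37.52 turn [ 0.004 -0.01  -0.001] other [0.02 0.01 4.  ] shift [ 0.0026 -0.0081 -0.1096] w 37.9 q6 -1.41
```

>>> {"api": "play_rows", "payload": {"moves": [[[0.004,-0.01,-0.001,0.001,-0.004,-0.03,1],[0,0,0,0,0,-0.045,1],[0,0,0,0,0,-0.02,1],[0,0,0,0,0,0,1],[0,0,0,0,0,0,1]]]}}

```text
time: 38.15
eef_pos: [541.8, 318.8, 124.3]
orientation: [0.001, -0.157, 0.988, -0.0]
force: [-0.2, -0.2, -2.9]
width: 0.402
```

```bash
python3 d.py 543.2 319.4 110.5 108.4
```

```text
t 38.15 turn [0.    0.001 0.006] other [ 0.   -0.   -3.99] shift [ 0.0014  0.0006 -0.0138] w 37.8 q6 -1.41
```

>>> {"api": "play_rows", "payload": {"moves": [[[0,0.001,0.006,0.0014,0.0006,0,1],[0,0,0,0,0,-0.01,1],[0,0,0,0,0,0,1],[0,0,0,0,0,0,1]]]}}

```text
time: 38.65
eef_pos: [543.9, 319.5, 116.1]
orientation: [0.002, -0.16, 0.987, 0.0]
force: [-0.2, -0.3, -3.0]
width: 0.406
```

```bash
python3 d.py 543.2 319.4 110.5 108.4
```

```text
t 38.65 turn [-0.002  0.004  0.   ] other [ 0.01  0.   -4.  ] shift [-0.0007 -0.0001 -0.0056] w 38.1 q6 -1.42
```

>>> {"api": "play_rows", "payload": {"moves": [[[-0.002,0.004,0,-0.0007,-0.0001,-0.0052,1],[0,0,0,0,0,0,1],[0,0,0,0,0,0,1]]]}}

```text
time: 39.02
eef_pos: [543.5, 319.6, 111.3]
orientation: [0.001, -0.16, 0.987, 0.0]
force: [-1.5, -0.9, -0.7]
width: 0.396
```

```bash
python3 d.py 543.2 319.4 110.5 108.4
```

```text
t 39.02 turn [-0.001  0.001 -0.   ] other [-0. -0.  4.] shift [-0.0003 -0.0002 -0.0008] w 37.2 q6 -1.42
```

>>> {"api": "play_rows", "payload": {"moves": [[[0,0,0,-0.0003,0,-0.0005,1],[0,0,0,0,0,0,1],[0,0,0,0,0,0,0],[0,0,0,0,0,0,-0.5],[0,0,0,0,0,0,-1],[0,0,0,0,0,0,-1],[0,0,0,0,0,0.03,-1],[0,0,0,0,0,0.05,-1],[0,0,0,-0.02,-0.04,0.05,-1],[0,0,0,-0.03,-0.05,0,-1],[0,0,0,-0.03,-0.05,0,-1],[0,0,0,-0.03,-0.04,0,-1],[0,0,0,0,0,0,-1]]]}}

```text
time: 40.65
eef_pos: [430.3, 137.8, 241.1]
orientation: [0.002, -0.16, 0.987, -0.0]
force: [0.6, -0.2, 1.0]
width: 0.997
```

Run:
```python
from h import *
p=arm.capture("wrist"); cv2.imwrite("pics/w12.png",p["color"][:,:,::-1])
print("wrist",locate("black_tray",p),locate("silver_spool",p,4),locate("dapping_block",p,4))
p=arm.capture("top"); cv2.imwrite("pics/t12.png",p["color"][:,:,::-1])
for n in("white_tray","flux_jar","gold_spool","bangle","black_tray","dapping_block","silver_spool"): print(n,locate(n,p,0 if "tray" in n else 4))
```

```text
wrist [(0.63, [471.0, 290.0], array([399.801, 265.284,   1.245]), np.float64(0.533))] [(0.57, [489.0, 315.0], array([447.021, 309.181,   0.   ]), np.float64(0.34)), (0.41, [469.0, 291.0], array([438.031, 292.08 ,   0.   ]), np.float64(0.688))] [(0.79, [104.0, 74.0], array([ 3.67274e+02, -5.84020e+01, -2.92000e-01]), np.float64(0.956)), (0.72, [457.0, 413.0], array([574.064, 327.988,   0.721]), np.float64(0.511)), (0.58, [24.0, 18.0], array([ 341.007, -139.808,    0.676]), np.float64(0.584))]
white_tray [(0.57, [493.0, 256.0], array([ 497.618, -314.917,    2.944]), np.float64(0.966))]
flux_jar [(0.82, [512.0, 195.0], array([ 576.125, -329.871,    0.   ]), np.float64(0.951)), (0.65, [107.0, 220.0], array([541.448, 316.616,   0.   ]), np.float64(0.787))]
gold_spool [(0.97, [503.0, 243.0], array([ 497.377, -313.755,    0.   ]), np.float64(0.968))]
bangle [(0.74, [506.0, 290.0], array([ 418.158, -298.141,    0.   ]), np.float64(0.983))]
black_tray [(0.93, [117.0, 212.0], array([5.03658e+02, 3.07899e+02, 3.02000e-01]), np.float64(0.643))]
dapping_block [(0.97, [106.0, 220.0], array([5.42516e+02, 3.20014e+02, 3.27000e-01]), np.float64(0.936)), (0.83, [347.0, 333.0], array([ 3.67712e+02, -5.98430e+01, -3.15000e-01]), np.float64(0.963)), (0.8, [427.0, 300.0], array([ 4.08314e+02, -1.91416e+02,  2.68000e-01]), np.float64(0.955)), (0.74, [400.0, 345.0], array([ 342.054, -140.277,    0.684]), np.float64(0.961))]
silver_spool [(0.68, [503.0, 244.0], array([ 497.676, -313.534,    0.   ]), np.float64(0.964))]
```

View pics/w12.png

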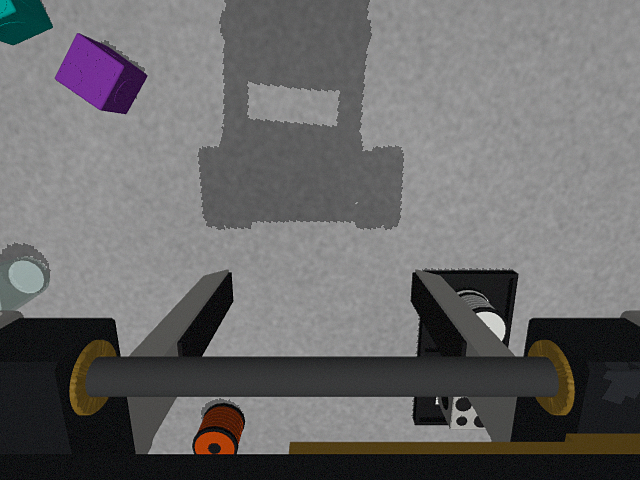

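View pics/t12.png

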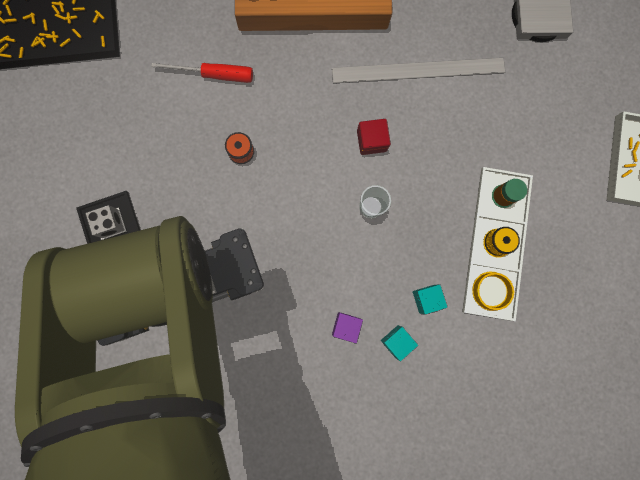

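In the top view all three white-tray pieces are on their marks and the block is on its square. Each fits within about 1 mm of the mark in the same camera. The copper spool (238,147), beaker (375,202), ring box (374,136) and coloured cubes have not moved.

```bash
python3 -c "
from plant import arm
print(arm.sign_off(), arm.observe()['time'])"
```

```text
the job is handed in; nothing more can be done
the job is handed in; nothing more can be done
```

I made up both kits in the order asked and handed the job in at about 41 s of the 128 s allowed. The bangle, gold spool and flux jar are in the white tray. The silver spool and steel block are in the black tray.

**Placing:** In the last top-camera check the bangle, gold spool, jar and block were each within about 1 mm of their marks as that camera had measured them. The block was square to its outline within about 0.5°. The wrist camera put the silver spool within 1 mm of its mark just after I released it. All five looked upright.

**Left alone:** The copper spool, beaker, ring box and coloured cubes were where they started, and the open gripper was clear of everything.

**Checks that disagreed or failed:**
- **Camera offset:** The cameras differ from one another by 1–2.5 mm, so I compared positions only within the same camera.
- **Silver spool and black tray:** The arm blocked both in the final pictures, and the fits there failed. I did not look at the silver spool again after placing the block next to it, beyond a partial view from the wrist camera.
- **Jar:** One scene-camera fit put it about 3 mm off in x, but the gripper partly hid it there and the top camera did not agree.

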